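# Set out caps and bottles at the stain bench

## Robot

A 7-joint arm with a two-finger parallel gripper is mounted at the origin on the work surface. World frame = base frame: x ahead of the robot, y to its left, z up, the work surface at z = 0. Lengths are in m, angles in rad, forces in N, time in s.
With the tool pointing down it reaches from about 0.4 to 0.85 m from the base axis. Payload 4.5 kg.
Tool frame: the origin (TCP) lies between the finger pads; the fingertips stand 19 mm ahead of it and the grasp point (between the pads) is the TCP (r.tips_ahead is the distance from the TCP to the fingertips, in m); z points along the fingers, y is the line along which they close (so a half turn about z gives the same grasp; the last joint's range is limited). The gripper opens to 88 mm and grips with 3 to 60 N. Pads are 18 mm wide; open, the fingers measure 123 mm over their backs; the gripper's body (75 mm by 187 mm) begins 45 mm behind the grasp point.
Start: joints at [1.285, 0.689, -0.195, 1.565, 0.157, 0.902, -0.215], TCP at [0.197, -0.593, 0.258] pointing down, gripper open.
Joint ranges: [-3.01, 3.01], [-0.46, 2.08], [-1.47, 1.51], [0.13, 2.56], [-1, 4.14], [0.04, 2.09], [-2.66, 2.66]. Speed limits (rad/s): [2.57, 2.57, 3.14, 3.14, 3.14, 3.14, 3.14].

## Interface

Orientations are given as a unit quaternion [x, y, z, w].
In Python, from plant import r, cams, models gives the robot as it stands. The module is installed in compiled form; this text tells all that it offers.
- The arm moves only by the tool jog_arm, never from a script. Its arguments are lists of equal length, an entry for each row: "turn": the turn, a rotation vector about the tool's x, y, z in rad, a list of three; "translation": the shift along the tool's x, y, z in m, a list of three; "grip": the closure, from 0 (fully open) to 1 (shut). In form: {"turn": [[ax, ay, az], ...], "translation": [[tx, ty, tz], ...], "grip": [grip, ...]}. A call has 1 to 20 rows; each row is the pose to reach, as a shift and turn from the pose commanded when the call began, along the tool's axes at that moment; what a row does not reach only later rows make up. A row lasts 1/8 s, in which the tool goes at most 62.5 mm and 10.7 degrees, less where a joint would pass 70% of its speed; a pose out of reach is approached as far as the arm can. A call with a gripper value outside its range is refused whole. The fingers move at their own pace and stop on an object; "force" is the grip in N (left out, the last holds). Time passes only in rows, so rows that repeat a pose let the fingers close. It gives the time, the measured TCP pose, the force, the opening and the grip force at its end, in the units of the state.
- r.get_state(): the state, without advancing time (a new reading comes with each control period).
- cams.snapshot(name): name is "scene" or "top" or "wrist"; returns the picture (420x560x3 uint8, red, green, blue); there is no depth.
- cams.camera_params(name): a dict with "fx", "fy", "cx", "cy" (pixels), "eye" and "orientation" of the camera in the world. Camera axes: x right, y up, looking along -z (the intrinsics and any distortion apply to the point x, -y, -z); pixel columns grow to the right and rows downward; lengths in m; the calibration is good to about 2 mm. A picture is of the moment at which its call begins: read the wrist's pose just before it. camera_params takes no time and is no camera call; for the wrist camera it gives the pose at the moment of the call.
- r.finish_job(): hands the job in; it is judged then, once.
Trained networks look in the newest picture that a camera, given by its name, has taken for a name from the list of things; names that differ only in an ending like _2 or _b are one class to them, and where a whole thing is asked for, a point or a joint stands for the part that bears it (a point fixed in the world has none). Each returns a list of dicts, best first, with "p" (0 to 1); they miss things now and then, are a little off and sometimes report something else, mostly with a low value. They report only what shows in the picture. A call takes as long as a camera call. They do not tell look-alikes from the thing itself.
- models.find_in(camera, name): "position" ([x, y, z] in m, in world coordinates, good to about 4 mm: the middle of the surface that is visible of it).
- models.masks_of(camera, name): "pixels" (420x560 bool, what is visible of it).
- models.place_of(camera, name): "position" ([x, y, z] in m, in world coordinates, good to about 4 mm: a listed point, or the origin of a listed thing).
The state is a dict: "clock": time; "q": joint angles; "qd": joint speeds; "joint_torque": joint torques, N m; "tool_pos": TCP position; "eef_rot": TCP orientation; "contact_force": force on the tool from outside, world axes, zero at the start; "moment": the same for the moment, N m; "opening": opening from 0.0 (shut) to 1.0 (fully open); "finger_force": force on a finger pad.
Only numpy, scipy, OpenCV 4.12 (cv2) and the standard library are available. Lean on these libraries where they do the work, as an engineer would, in place of code of your own. Each camera call takes 0.05 s, during which the arm holds its last target. There are 200 camera calls.

## Task

Get this corner ready for filling: turn the flip-top box over above the grey tray so that its lid swings open and every red cap falls into the tray, then stand the empty box back upright in the middle of its blue pad with the lid shut. Also stand every brown bottle upright on the white tile, well inside its edges, without knocking any bottle over. Leave the jar, tape roll, mug and tall white bottle where they are.

Things in the scene. Friction and masses are not known exactly. Their poses are not given: they have to be found in the camera images.
- box_mid (a point): On the centre line of the loose white flip-top box (0.2 kg), 35 mm above its underside. z up, x from low nose to high back, y along the hinge. Box 56 mm wide, walls 3 mm; floor x = -38 to +50; nose wall leans outward, rim at x = -68, 33 mm high; back wall at x = +50, 85 mm high. The nose faces roughly the robot. Caps lie inside.
- box_tab (a point): Centre of the box's orange grip tab (axes as the box's): an upright plate 12 mm thick across y, x = +50 to +120 mm, 30 to 70 mm above the underside; this point is at x = +100, 52 mm above the underside. It can be pinched across its 12 mm from above or at any tilt.
- lid (a joint): Opening of the box's orange lid, rad: 0 shut, 1.4 stop. Free hinge (no latch, no spring) along the top of the back wall, x = +50, 85 mm up; shut, the 132 mm, 35 g lid slopes down 0.42 rad to the nose. It falls shut when the box is upright; turned nose down about y it begins to open at 66 degrees, and by 100 the caps slide out over the nose rim.
- pad_top (a point): Centre of the top of the blue pad, the box's place: 200 x 110 mm (x, y of its frame), 4 mm thick, fixed to the bench. Lies on one side of the bench, left or right.
- tray_top (a point): Centre of the inner floor (4 mm above the bench) of the grey open tray in the middle, fixed: outer 200 mm along its x, 240 mm along its y, 60 mm high, walls 4 mm. Caps poured with the nose rim about 120 to 160 mm above this floor land 20 to 120 mm off, on the side that the mouth faces.
- tile_top (a point): Centre of the top of the white ceramic tile, 190 mm (x) x 200 mm (y), 6 mm thick, fixed, flat, without a rim. Lies on the side opposite to the blue pad.
- cap1_mid (a point): Centre of a red plastic screw cap, diameter 22 mm, 14 mm high (its z is the cap's axis), 12 g, smooth; starts inside the box. May be absent.
- cap2_mid (a point): Centre of a red plastic screw cap, diameter 22 mm, 14 mm high (its z is the cap's axis), 12 g, smooth; starts inside the box. May be absent.
- cap3_mid (a point): Centre of a red plastic screw cap, diameter 22 mm, 14 mm high (its z is the cap's axis), 12 g, smooth; starts inside the box. May be absent.
- cap4_mid (a point): Centre of a red plastic screw cap, diameter 22 mm, 14 mm high (its z is the cap's axis), 12 g, smooth; starts inside the box. May be absent.
- cap5_mid (a point): Centre of a red plastic screw cap, diameter 22 mm, 14 mm high (its z is the cap's axis), 12 g, smooth; starts inside the box. May be absent.
- bottle1_mid (a point): Centre, 44 mm above the underside, of a brown bottle without a cap: body diameter 60 mm up to 50 mm, neck diameter 30 mm from 62 to 88 mm (the top; rim diameter 32 mm), about 0.13 kg, heavy foot; stands upright on the bench in front of the tray. z is its axis. May be absent.
- bottle2_mid (a point): Centre, 44 mm above the underside, of a brown bottle without a cap: body diameter 60 mm up to 50 mm, neck diameter 30 mm from 62 to 88 mm (the top; rim diameter 32 mm), about 0.13 kg, heavy foot; stands upright on the bench in front of the tray. z is its axis. May be absent.
- bottle3_mid (a point): Centre, 44 mm above the underside, of a brown bottle without a cap: body diameter 60 mm up to 50 mm, neck diameter 30 mm from 62 to 88 mm (the top; rim diameter 32 mm), about 0.13 kg, heavy foot; stands upright on the bench in front of the tray. z is its axis. May be absent.
- bottle4_mid (a point): Centre, 44 mm above the underside, of a brown bottle without a cap: body diameter 60 mm up to 50 mm, neck diameter 30 mm from 62 to 88 mm (the top; rim diameter 32 mm), about 0.13 kg, heavy foot; stands upright on the bench in front of the tray. z is its axis. May be absent.
- jar: Bystander: small white capped jar, diameter 42, height 62 mm; origin under its centre.
- tape: Bystander: yellow roll of tape lying flat, diameter 60, height 24 mm; origin under its centre.
- mug: Bystander: blue mug, diameter 76, height 85 mm; origin under its centre.
- washbottle: Bystander: tall white bottle with a red cap, diameter 64, height 150 mm; origin under its centre.
Things that resemble listed ones, but are neither listed nor needed, are in the scene too. Leave any turquoise look-alike of the part that bears bottle1_mid alone.

How it is judged:
By the outcome, as a careful person would: the job done as asked, in the order asked, and still so for the second after the job is handed in, with the robot touching nothing.
Of cap1, cap2, cap3, cap4, cap5 only 3 to 5 are there at a start; the rules pass over those that are not, and their reading is None.
Of bottle1, bottle2, bottle3, bottle4 only 3 to 4 are there at a start; the rules pass over those that are not, and their reading is None.
At some moment in a run one of bottle1, bottle2, bottle3, bottle4 may be knocked a few centimetres aside while the robot is not near it.
It also fails if it takes over 200 s, if anything falls off the work surface, if the arm or the gripper's body presses on something with over 40 N, if the wrist force passes 120 N, or if a joint passes its speed limit or range.

## Working session

There is one attempt and no reset: what is moved stays moved. The work goes in short steps, Python scripts to look and compute and a tool call to move; the robot and the scene stay as the last step left them, time stands still between calls to the robot, and variables do not carry over. Pictures are saved under pics/ and viewed, at most 14 in all, crops included, and the job is handed in when it is done.

Besides the shell and the picture viewer there is one more tool, called as name(argument=value, ...) on one line, values as JSON. jog_arm: Moves the arm, as the interface text tells. Its arguments: {"type":"object","properties":{"turn":{"type":"array"},"translation":{"type":"array"},"grip":{"type":"array"},"force":{"type":"number"}},"required":["turn","translation","grip"]}

```bash
mkdir -p pics; cat > h.py <<'E'
import numpy as np, cv2
from plant import r, cams, models
from scipy.spatial.transform import Rotation as R
def snap(c,n=None):
    im=cams.snapshot(c)
    if n: cv2.imwrite(f'pics/{n}.png',im[:,:,::-1])
    return im
def rel(pos,Rm=None):
    "shift and turn from current pose, tool axes"
    s=r.get_state(); R0=R.from_quat(s['eef_rot'])
    t=R0.inv().apply(np.array(pos)-s['tool_pos'])
    rv=(R0.inv()*Rm).as_rotvec() if Rm is not None else None
    return t.round(4), None if rv is None else rv.round(4)
def proj(c,P):
    k=cams.camera_params(c); Q=R.from_quat(k['orientation']).inv().apply(np.atleast_2d(P)-k['eye'])
    return np.c_[k['cx']+k['fx']*Q[:,0]/-Q[:,2], k['cy']-k['fy']*Q[:,1]/-Q[:,2]]
def unproj(c,uv,z):
    k=cams.camera_params(c); uv=np.atleast_2d(uv)
    d=np.c_[(uv[:,0]-k['cx'])/k['fx'],-(uv[:,1]-k['cy'])/k['fy'],-np.ones(len(uv))]
    d=R.from_quat(k['orientation']).apply(d); e=np.array(k['eye'])
    return e+d*((z-e[2])/d[:,2])[:,None]
E
python3 - <<'E'
from h import *
print(cams.camera_params('top')); print(cams.camera_params('scene'))
s=r.get_state(); print(s['tool_pos'],R.from_quat(s['eef_rot']).as_matrix().round(3),s['opening'])
for c in ('top','scene'):
    snap(c,c+'0')
    for n in ['box_mid','box_tab','pad_top','tray_top','tile_top','bottle1_mid','jar','tape','mug','washbottle','cap1_mid']:
        print(c,n,[(np.round(d['position'],3).tolist(),round(d['p'],2)) for d in models.place_of(c,n)][:6])
E
```

```text
{'fx': 387.4166365696536, 'fy': 387.4166365696536, 'cx': 278.93932734937675, 'cy': 211.9660680672354, 'eye': array([ 0.42761848, -0.01417694,  0.84533463]), 'orientation': array([ 0.05293654, -0.04405379, -0.70249777,  0.70834587])}
{'fx': 443.59956320221994, 'fy': 443.59956320221994, 'cx': 279.7149984012332, 'cy': 214.707481641311, 'eye': array([ 1.01309316, -0.34310593,  0.88060149]), 'orientation': array([0.2779936 , 0.14627889, 0.44512752, 0.83856039])}
[ 0.19623634 -0.5927675   0.2569253 ] [[ 0.949  0.314 -0.001]
 [ 0.314 -0.949  0.002]
 [-0.    -0.002 -1.   ]] 0.9996164378454458
top box_mid [([0.45, -0.328, 0.041], 0.9)]
top box_tab [([0.426, -0.042, 0.043], 0.69), ([0.675, -0.223, 0.0], 0.66), ([0.552, -0.338, 0.056], 0.55)]
top pad_top [([0.444, -0.333, 0.002], 0.66)]
top tray_top [([0.61, -0.016, 0.004], 0.9)]
top tile_top [([0.44, 0.34, 0.01], 0.94)]
top bottle1_mid [([0.32, -0.12, 0.044], 0.82), ([0.427, -0.041, 0.042], 0.69)]
top jar [([0.665, 0.212, 0.001], 0.96), ([0.452, -0.33, 0.04], 0.2)]
top tape [([0.674, -0.223, 0.002], 0.65)]
top mug [([0.77, 0.062, -0.003], 0.59)]
top washbottle [([0.772, -0.067, 0.003], 0.73)]
top cap1_mid []
scene box_mid [([0.449, -0.332, 0.041], 0.76)]
scene box_tab [([0.547, -0.336, 0.056], 0.98), ([0.424, -0.047, 0.043], 0.54)]
scene pad_top [([0.446, -0.335, 0.004], 0.75)]
scene tray_top [([0.611, -0.016, 0.005], 0.76)]
scene tile_top [([0.443, 0.334, 0.001], 0.94)]
scene bottle1_mid [([0.318, -0.123, 0.046], 0.86), ([0.427, -0.045, 0.044], 0.7), ([0.324, 0.106, 0.044], 0.63)]
scene jar [([0.664, 0.216, 0.002], 0.55), ([0.615, -0.02, 0.001], 0.18)]
scene tape [([0.679, -0.224, -0.003], 0.66)]
scene mug [([0.769, 0.053, 0.002], 0.79), ([0.769, -0.068, -0.003], 0.36)]
scene washbottle [([0.769, -0.069, -0.003], 0.64)]
scene cap1_mid []
```

View pics/top0.png

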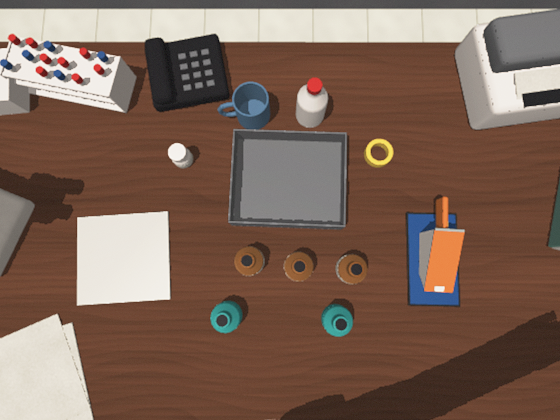

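View pics/scene0.png

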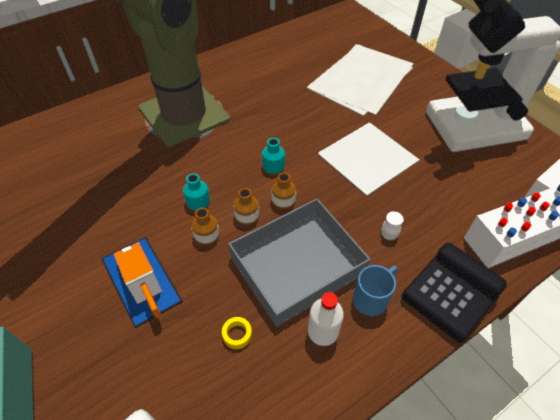

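Top view: three brown bottles, with necks at about (247,261), (299,267) and (356,269); two turquoise look-alikes below them at (226,317) and (338,320). The tray is at (290,178), the tile at (124,257), and the box on its blue pad at (440,255) with the tab at (443,212) pointing away from the robot. The scene view agrees.

```bash
python3 - <<'E'
from h import *
print('necks',unproj('top',[[247,261],[299,267],[356,269]],.088).round(3).tolist())
print('pad',unproj('top',[[409,213],[457,212],[460,305],[408,306]],.004).round(3).tolist())
print('tile',unproj('top',[[78,213],[168,212],[170,299],[78,304]],.006).round(3).tolist())
print('tray rim',unproj('top',[[233,131],[347,132],[346,226],[229,224]],.06).round(3).tolist())
print('tabs',unproj('top',[[438,198],[448,197],[437,225],[447,226]],.074).round(3).tolist())
print('lid',unproj('top',[[431,228],[463,230]],.089).round(3).tolist(),unproj('top',[[425,290],[453,293]],.037).round(3).tolist())
print(rel([.55,-.337,.16],R.from_euler('z',-3,degrees=True)*R.from_euler('x',180,degrees=True)))
E
```

```text
necks [[0.436, 0.057, 0.088], [0.425, -0.044, 0.088], [0.422, -0.154, 0.088]]
pad [[0.544, -0.287, 0.004], [0.547, -0.391, 0.004], [0.348, -0.387, 0.004], [0.345, -0.278, 0.004]]
tile [[0.538, 0.439, 0.006], [0.542, 0.24, 0.006], [0.355, 0.227, 0.006], [0.342, 0.423, 0.006]]
tray rim [[0.708, 0.095, 0.06], [0.707, -0.145, 0.06], [0.508, -0.14, 0.06], [0.511, 0.098, 0.06]]
tabs [[0.565, -0.323, 0.074], [0.567, -0.344, 0.074], [0.51, -0.319, 0.074], [0.508, -0.339, 0.074]]
lid [[0.503, -0.301, 0.089], [0.499, -0.363, 0.089]] [[0.381, -0.303, 0.037], [0.375, -0.36, 0.037]]
(array([ 0.4161, -0.1322,  0.0978]), array([ 2.000e-04, -0.000e+00,  3.722e-01]))
```

jog_arm(turn=[[0,0,0.19],[0,0,0.35],[0,0,0.35],[0,0,0.35],[0,0,0.35],[0,0,0.35],[0,0,0.35],[0,0,0.35],[0,0,0.35],[0,0,0.35],[0,0,0.35],[0,0,0.35]], translation=[[0.41,-0.13,0.05],[0.41,-0.13,0.05],[0.41,-0.13,0.05],[0.41,-0.13,0.05],[0.41,-0.13,0.05],[0.41,-0.13,0.05],[0.41,-0.13,0.05],[0.41,-0.13,0.05],[0.41,-0.13,0.05],[0.41,-0.13,0.05],[0.41,-0.13,0.05],[0.41,-0.13,0.05]], grip=[0,0,0,0,0,0,0,0,0,0,0,0], force=60)

```text
clock: 2.7
tool_pos: [0.5443, -0.3418, 0.2079]
eef_rot: [1.0, -0.016, 0.0, 0.0]
contact_force: [-0.0, -0.4, -0.1]
opening: 1.002
finger_force: 0.0
```

```bash
python3 - <<'E'
from h import *
s=r.get_state(); print(s['tool_pos'],R.from_quat(s['eef_rot']).as_matrix().round(3),s['q'].round(2) if hasattr(s['q'],'round') else s['q'])
snap('wrist','w1'); print(cams.camera_params('wrist'))
for n in ['box_mid','box_tab','pad_top']:
  print(n,[(np.round(d['position'],3).tolist(),round(d['p'],2)) for d in models.place_of('wrist',n)][:3])
E
```

```text
[ 0.54428134 -0.3417719   0.20792523] [[ 1.    -0.032  0.   ]
 [-0.032 -1.    -0.   ]
 [ 0.     0.    -1.   ]] [ 0.51  0.77 -0.03  1.56  0.03  0.81 -1.14]
{'fx': 343.2931921872492, 'fy': 343.2931921872492, 'cx': 280.9596808080716, 'cy': 203.83722407811345, 'eye': array([ 0.62051294, -0.34373406,  0.33489778]), 'orientation': array([ 0.10441274, -0.1067659 ,  0.71012723, -0.68805403])}
box_mid []
box_tab [([0.549, -0.338, 0.056], 0.67)]
pad_top []
```

View pics/w1.png

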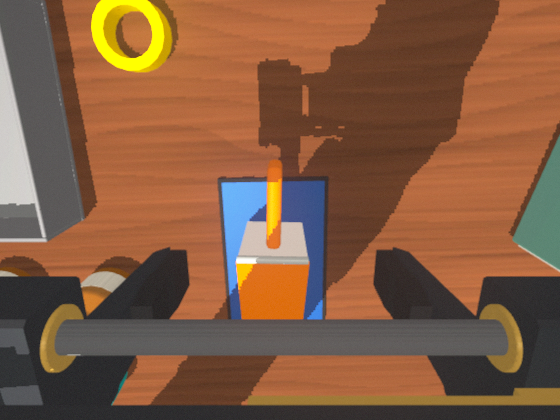

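Wrist view: the tab is dead ahead with its top centre line at column 274, rows 163–245; the box is aligned with the pad. Next I identify the kinematics so I can plan the pouring wrist configuration.

```bash
python3 - <<'E'
from h import *
import itertools
print(unproj('wrist',[[274,163],[274,245]],.074).round(4), unproj('wrist',[[220,179],[327,179]],.004).round(4), unproj('wrist',[[238,257],[309,261]],.089).round(4))
s=r.get_state()
A=[(np.array([1.285,.689,-.195,1.565,.157,.902,-.215]),R.from_matrix([[.949,.314,0],[.314,-.949,0],[0,0,-1]])),(np.array(s['q']),R.from_quat(s['eef_rot']))]
res=[]
for sg in itertools.product([1,-1],repeat=7):
  C=[]
  for q,Rm in A:
    C.append(R.from_euler('ZYZYZYZ'[:3],0*q[:3])*R.from_euler('z',sg[0]*q[0])*R.from_euler('y',sg[1]*q[1])*R.from_euler('z',sg[2]*q[2])*R.from_euler('y',sg[3]*q[3])*R.from_euler('z',sg[4]*q[4])*R.from_euler('y',sg[5]*q[5])*R.from_euler('z',sg[6]*q[6]))
  # Rm = C*K with const K
  K=[c.inv()*a[1] for c,a in zip(C,A)]
  res.append(((K[0].inv()*K[1]).magnitude(),sg,K[0].as_matrix().round(2).tolist()))
res.sort(key=lambda x:x[0])
for x in res[:6]: print(x)
E
```

```text
[[ 0.5732 -0.3368  0.074 ]
 [ 0.5049 -0.3343  0.074 ]] [[ 0.5461 -0.2812  0.004 ]
 [ 0.5428 -0.3867  0.004 ]] [[ 0.5022 -0.3061  0.089 ]
 [ 0.4969 -0.3619  0.089 ]]
(0.0009578968246410544, (-1, -1, -1, -1, -1, -1, -1), [[-0.0, -1.0, -0.0], [1.0, -0.0, 0.0], [-0.0, -0.0, 1.0]])
(0.0011475510302006592, (-1, 1, -1, 1, -1, 1, -1), [[-0.0, -1.0, 0.0], [1.0, -0.0, -0.0], [0.0, 0.0, 1.0]])
(0.014708196200229787, (-1, -1, -1, 1, 1, -1, 1), [[0.0, 1.0, -0.01], [1.0, -0.0, -0.0], [-0.0, -0.01, -1.0]])
(0.014848711474969124, (-1, 1, -1, -1, 1, 1, 1), [[0.0, 1.0, 0.01], [1.0, -0.0, 0.0], [0.0, 0.01, -1.0]])
(0.2689955339871455, (-1, -1, -1, -1, 1, -1, -1), [[0.18, -0.98, 0.07], [0.95, 0.2, 0.23], [-0.24, 0.03, 0.97]])
(0.2691324485985456, (-1, 1, -1, 1, 1, 1, -1), [[0.18, -0.98, -0.07], [0.95, 0.2, -0.23], [0.24, -0.03, 0.97]])
```

jog_arm(turn=[[0,-0.15,0],[0,-0.3,0],[0,-0.43,0],[0,-0.43,0],[0,-0.43,0],[0,-0.43,0]], translation=[[0.008,-0.006,0.03],[0.008,-0.006,0.07],[0.008,-0.006,0.11],[0.008,-0.006,0.15],[0.008,-0.006,0.152],[0.008,-0.006,0.152]], grip=[0,0,0,0,0,0])

```text
clock: 3.65
tool_pos: [0.5534, -0.3361, 0.0572]
eef_rot: [0.977, -0.015, -0.213, -0.003]
contact_force: [-0.3, 0.2, 0.4]
opening: 1.005
finger_force: 0.0
```

```bash
cat >> h.py <<'E'
SG=[-1,1,-1,1,-1,1,-1]; AX='zyzyzyz'; LIM=np.array([[-3.01,3.01],[-.46,2.08],[-1.47,1.51],[.13,2.56],[-1,4.14],[.04,2.09],[-2.66,2.66]])
def fk(q,L):
    h,L1,L2,L3=L; Rm=R.identity(); p=np.array([0,0,h])
    for i in range(7):
        Rm=Rm*R.from_euler(AX[i],SG[i]*q[i])
        if i==2: p=p+Rm.apply([0,0,L1])
        if i==4: p=p+Rm.apply([0,0,L2])
    return p+Rm.apply([0,0,L3]), Rm*R.from_euler('z',np.pi/2)
E
python3 - <<'E'
from h import *
from scipy.optimize import least_squares
s=r.get_state(); print(s['tool_pos'],s['contact_force'],R.from_quat(s['eef_rot']).as_matrix().round(3).tolist(),np.round(s['q'],4).tolist())
D=[([1.285,.689,-.195,1.565,.157,.902,-.215],[.197,-.593,.258]),([.51,.77,-.03,1.56,.03,.81,-1.14],[.5443,-.3418,.2079]),(s['q'],s['tool_pos'])]
f=lambda L:np.concatenate([fk(q,L)[0]-p for q,p in D])
o=least_squares(f,[.4,.45,.45,.25]); print(o.x,np.abs(o.fun).max())
snap('scene','s1')
E
```

```text
[ 0.55339385 -0.33610477  0.05721857] [-0.33974553  0.2317916   0.4252918 ] [[0.909, -0.031, -0.415], [-0.028, -1.0, 0.012], [-0.416, 0.001, -0.91]] [0.3718, 1.1502, 0.072, 1.2027, 0.0987, 1.1904, -1.2426]
[0.32654904 0.71508853 0.21720079 0.47337026] 0.034997257006721794
```

jog_arm(turn=[[0,0,0],[0,0,0],[0,0,0],[0,0,0],[0,0,0],[0,0,0]], translation=[[0,0,0],[0,0,0],[0,0,0],[0,0,0],[0,0,0],[0,0,0]], grip=[1,1,1,1,1,1], force=60)

```text
clock: 4.45
tool_pos: [0.553, -0.3352, 0.0556]
eef_rot: [0.977, -0.015, -0.213, -0.003]
contact_force: [-0.1, 0.0, 0.9]
opening: 0.347
finger_force: 0.0
```

jog_arm(turn=[[0,0,0],[0,0,0],[0,0,0],[0,0,0],[0,0,0],[0,0,0],[0,0,0],[0,0,0],[0,0,0]], translation=[[-0.004,0,-0.009],[-0.012,0,-0.027],[-0.025,0,-0.055],[-0.042,0,-0.091],[-0.062,0,-0.136],[-0.083,0,-0.182],[-0.104,0,-0.228],[-0.104,0,-0.228],[-0.104,0,-0.228]], grip=[1,1,1,1,1,1,1,1,1])

```text
clock: 5.58
tool_pos: [0.5533, -0.3349, 0.3061]
eef_rot: [0.977, -0.015, -0.213, -0.004]
contact_force: [0.0, 0.9, -3.7]
opening: 0.129
finger_force: 60.0
```

```bash
python3 - <<'E'
from h import *
s=r.get_state(); print(s['tool_pos'].tolist(),s['contact_force'],s['moment'],s['opening'],R.from_quat(s['eef_rot']).as_matrix().round(3).tolist(),np.round(s['q'],4).tolist())
snap('scene','s2')
for n in ['box_mid','box_tab']:
  print(n,[(np.round(d['position'],3).tolist(),round(d['p'],2)) for d in models.place_of('scene',n)][:3])
E
```

```text
[0.5532782579137897, -0.3348538797206357, 0.3060659910427252] [ 0.00671771  0.85140087 -3.66916638] [-0.03030619 -0.83608133 -0.00714584] 0.12944865706001701 [[0.909, -0.03, -0.417], [-0.027, -1.0, 0.013], [-0.417, -0.001, -0.909]] [0.3657, 0.8869, 0.0909, 1.0413, 0.0949, 1.6128, -1.1785]
box_mid [([0.666, 0.211, -0.0], 0.64)]
box_tab [([0.444, 0.334, 0.001], 0.71), ([0.548, -0.338, 0.279], 0.56), ([0.68, -0.225, -0.003], 0.38)]
```

View pics/s2.png

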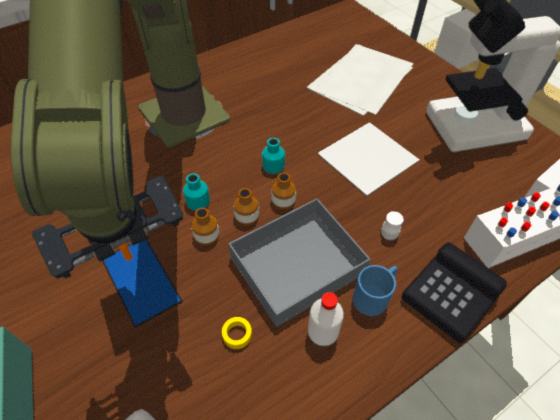

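The scene view shows the arm over the lifted box, hiding it, with the pad empty at (140,290). The fingers closed late, so I check how the box hangs.

```bash
python3 - <<'E'
from h import *
a=snap('top'); b=snap('wrist')
cv2.imwrite('pics/tw2.png',np.hstack([a[130:430,250:],b[:300:1,:400]])[:,:,::-1])
print([(np.round(d['position'],3).tolist(),round(d['p'],2)) for c in('top','wrist') for n in('box_mid','box_tab') for d in models.place_of(c,n)])
E
```

```text
Traceback (most recent call last):
ValueError: all the input array dimensions except for the concatenation axis must match exactly, but along dimension 0, the array at index 0 has size 290 and the array at index 1 has size 300
```

```bash
python3 - <<'E'
from h import *
a=snap('top'); b=snap('wrist')
cv2.imwrite('pics/tw2.png',np.hstack([a[100:400,250:],b[:300,:450]])[:,:,::-1])
print([(c,n,np.round(d['position'],3).tolist(),round(d['p'],2)) for c in('top','wrist') for n in('box_mid','box_tab') for d in models.place_of(c,n)])
E
```

```text
[('top', 'box_tab', [0.552, -0.338, 0.279], 0.98), ('wrist', 'box_tab', [0.552, -0.335, 0.281], 0.73)]
```

View pics/tw2.png

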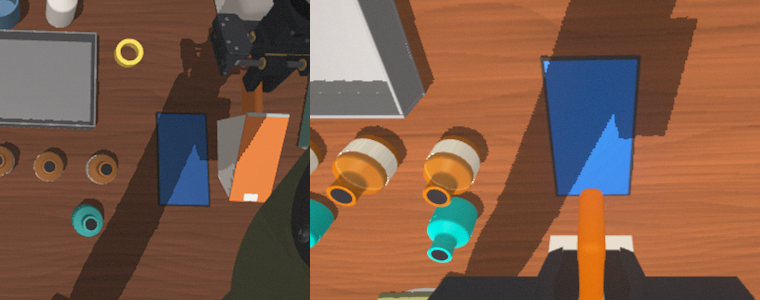

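Top and wrist views: the box hangs level, but the network puts the tab 26 mm below the TCP, so only the tab's top edge is held. I will set it back down and regrip deeper, waiting for full closure.

jog_arm(turn=[[0,0,0],[0,0,0],[0,0,0],[0,0,0],[0,0,0],[0,0,0],[0,0,0],[0,0,0],[0,0,0],[0,0,0]], translation=[[0.01,0,0.022],[0.028,0,0.06],[0.046,0,0.1],[0.064,0,0.14],[0.079,0,0.172],[0.086,0,0.188],[0.09,0,0.196],[0.092,0,0.2],[0.0932,0,0.2032],[0.0932,0,0.2032]], grip=[1,1,1,1,1,1,1,1,1,1])

```text
clock: 7.38
tool_pos: [0.5539, -0.3356, 0.0835]
eef_rot: [0.977, -0.015, -0.213, -0.003]
contact_force: [0.3, -0.1, -2.8]
opening: 0.126
finger_force: 60.0
```

jog_arm(turn=[[0,0,0],[0,0,0],[0,0,0],[0,0,0],[0,0,0],[0,0,0],[0,0,0],[0,0,0]], translation=[[0,0,0],[0,0,0],[0,0,0],[0,0,0],[0.005,0,0.012],[0.01,0,0.022],[0.011,0,0.024],[0.011,0,0.024]], grip=[0.5,0.5,0.5,0.5,0.5,0.5,0.5,0.5])

```text
clock: 8.38
tool_pos: [0.5533, -0.3352, 0.0559]
eef_rot: [0.977, -0.015, -0.214, -0.003]
contact_force: [-0.6, 0.6, 0.7]
opening: 0.499
finger_force: 0.0
```

```bash
python3 - <<'E'
from h import *
s=r.get_state(); print(s['tool_pos'].tolist(),s['contact_force'],s['opening'])
snap('scene');print([(c,n,np.round(d['position'],3).tolist(),round(d['p'],2)) for c in('scene',) for n in('box_mid','box_tab','pad_top') for d in models.place_of(c,n)])
snap('wrist','w3')
print([(np.round(d['position'],3).tolist(),round(d['p'],2)) for d in models.place_of('wrist','box_tab')])
E
```

```text
[0.5533375296835907, -0.33523432784753365, 0.05592048166070584] [-0.6182453   0.61924335  0.73091154] 0.4994862021132615
[]
[([0.554, -0.339, 0.056], 0.73)]
```

jog_arm(turn=[[0,0,0],[0,0,0],[0,0,0],[0,0,0],[0,0,0],[0,0,0],[0,0,0],[0,0,0],[0,0,0],[0,0,0]], translation=[[0,0,0],[0,0,0],[0,0,0],[0,0,0],[0,0,0],[0,0,0],[0,0,0],[0,0,0],[0,0,0],[0,0,0]], grip=[1,1,1,1,1,1,1,1,1,1], force=60)

```text
clock: 9.93
tool_pos: [0.5535, -0.3353, 0.0564]
eef_rot: [0.977, -0.015, -0.213, -0.003]
contact_force: [-0.6, -0.1, 0.2]
opening: 0.131
finger_force: 60.0
```

jog_arm(turn=[[0,0,0],[0,0,0],[0,0,0],[0,0,0],[0,0,0],[0,0,0],[0,0,0],[0,0,0],[0,0,0],[0,0,0]], translation=[[-0.004,0,-0.009],[-0.012,0,-0.027],[-0.025,0,-0.055],[-0.042,0,-0.091],[-0.062,0,-0.136],[-0.083,0,-0.182],[-0.104,0,-0.228],[-0.121,0,-0.265],[-0.121,0,-0.265],[-0.121,0,-0.265]], grip=[1,1,1,1,1,1,1,1,1,1])

```text
clock: 11.18
tool_pos: [0.5536, -0.3348, 0.347]
eef_rot: [0.977, -0.015, -0.214, -0.004]
contact_force: [-0.9, -0.5, -2.9]
opening: 0.131
finger_force: 60.0
```

```bash
python3 - <<'E'
from h import *
from scipy.optimize import least_squares
s=r.get_state(); print(s['tool_pos'].tolist(),s['contact_force'],s['moment'],s['opening'],np.round(s['q'],4).tolist())
snap('top');print([(n,np.round(d['position'],3).tolist(),round(d['p'],2)) for n in('box_mid','box_tab') for d in models.place_of('top',n)])
D=[([1.285,.689,-.195,1.565,.157,.902,-.215],[.197,-.593,.258]),([.51,.77,-.03,1.56,.03,.81,-1.14],[.5443,-.3418,.2079]),([0.3718, 1.1502, 0.072, 1.2027, 0.0987, 1.1904, -1.2426],[ 0.55339385,-0.33610477 ,0.05721857]),([0.3657, 0.8869, 0.0909, 1.0413, 0.0949, 1.6128, -1.1785],[0.5532782579137897, -0.3348538797206357, 0.3060659910427252]),(s['q'],s['tool_pos'])]
def fk2(q,L):
    h,L1,L2,L3,a3,a4,a6=L; Rm=R.identity(); p=np.array([0,0,h])
    for i in range(7):
        Rm=Rm*R.from_euler(AX[i],SG[i]*q[i])
        if i==2: p=p+Rm.apply([a3,0,L1])
        if i==3: p=p+Rm.apply([a4,0,L2])
        if i==5: p=p+Rm.apply([a6,0,L3])
    return p
x0=np.array([.35,.4,.4,.3,0,0,0])
f=lambda L:np.concatenate([*[fk2(q,L)-p for q,p in D],.003*(L-x0)])
o=least_squares(f,x0); print(o.x.round(4),np.abs(o.fun[:15]).max())
E
```

```text
[0.5535758583418204, -0.33482432778767607, 0.34701508281952725] [-0.87486677 -0.45546285 -2.92262217] [ 0.02595384 -0.84670254 -0.03830288] 0.13109310893662343 [0.3651, 0.8621, 0.0959, 0.9746, 0.0954, 1.7043, -1.1648]
[('box_mid', [0.454, -0.329, 0.329], 0.98), ('box_mid', [0.664, 0.214, -0.001], 0.65), ('box_tab', [0.55, -0.338, 0.348], 0.95)]
[ 0.4992  0.9013  0.4169  0.6646 -0.2238  0.1907 -0.01  ] 0.029865023246761435
```

```bash
cat >> h.py <<'E'
def fk2(q,L):
    h,L1,L2,L3,a1,y1,y3,y5=L; Rm=R.identity(); p=np.array([0,0,h])
    for i in range(7):
        Rm=Rm*R.from_euler(AX[i],SG[i]*q[i])
        if i==0: p=p+Rm.apply([a1,y1,0])
        if i==2: p=p+Rm.apply([0,y3,L1])
        if i==4: p=p+Rm.apply([0,y5,L2])
        if i==5: p=p+Rm.apply([0,0,L3])
    return p, Rm*R.from_euler('z',np.pi/2)
DATA=[([1.285,.689,-.195,1.565,.157,.902,-.215],[.197,-.593,.258]),([.51,.77,-.03,1.56,.03,.81,-1.14],[.5443,-.3418,.2079]),([0.3718, 1.1502, 0.072, 1.2027, 0.0987, 1.1904, -1.2426],[ 0.55339385,-0.33610477 ,0.05721857]),([0.3657, 0.8869, 0.0909, 1.0413, 0.0949, 1.6128, -1.1785],[0.5532782579137897, -0.3348538797206357, 0.3060659910427252]),([0.3651, 0.8621, 0.0959, 0.9746, 0.0954, 1.7043, -1.1648],[0.5535758583418204, -0.33482432778767607, 0.34701508281952725])]
def fit(D=DATA):
    from scipy.optimize import least_squares
    x0=np.array([.33,.55,.35,.29,0,0,0,0])
    f=lambda L:np.concatenate([*[fk2(q,L)[0]-p for q,p in D],.003*(L-x0)])
    o=least_squares(f,x0); return o.x,np.abs(o.fun[:-8]).max()
E
python3 - <<'E'
from h import *
L,e=fit(); print(L.round(4),e); L0=L
from scipy.optimize import least_squares
q0=np.array(r.get_state()['q'])
# pour candidates: box turned th, mouth azimuth m (world dir mouth faces); tool = box frame * tilt
def target(th,m,pos):
    B=R.from_euler('z',m+np.pi)*R.from_euler('y',-th)   # box x initially opposite to mouth direction
    return B*R.from_euler('x',np.pi)*R.from_euler('y',-.43), pos
for md in (180,150,120,90,60,0,-60,-90,-120,-150):
  m=np.radians(md); best=None
  d=np.array([np.cos(m),np.sin(m),0])
  for th in (100,118):
    t=np.radians(th)
    # tcp relative rim: 168 along x, 19 along z
    B=R.from_euler('z',m+np.pi)*R.from_euler('y',-t)
    rim=np.array([.61,-.02,.15])-d*.065
    pos=rim+B.apply([.168,0,.019]); T,_=target(t,m,pos)
    rng=np.random.default_rng(0); best=(9,)
    for k in range(25):
        s=q0 if k==0 else rng.uniform(LIM[:,0],LIM[:,1])
        g=lambda q:np.r_[(fk2(q,L)[0]-pos)*5,(fk2(q,L)[1].inv()*T).as_rotvec(),.002*(q-q0)]
        o=least_squares(g,np.clip(s,LIM[:,0]+.01,LIM[:,1]-.01),bounds=(LIM[:,0],LIM[:,1]))
        e=np.linalg.norm(o.fun[:6])
        if e+.01*np.abs(o.x-q0).max()<best[0]: best=(e+.01*np.abs(o.x-q0).max(),e,o.x)
    print(md,th,pos.round(3),round(best[1],3),best[2].round(2))
E
```

```text
[ 0.3466  0.566   0.3451  0.3072 -0.0022 -0.0179 -0.0354  0.0081] 0.002793539608180351
180 100 [ 0.627 -0.02   0.312] 0.0 [ 0.13  0.84 -0.44  2.56  2.9   1.59  1.84]
180 118 [ 0.579 -0.02   0.289] 0.216 [ 0.49  1.42 -0.88  2.56  3.56  2.09  2.66]
150 100 [ 0.625 -0.029  0.312] 0.0 [-0.54  0.83  0.13  2.39  2.2   1.28  1.45]
150 118 [ 0.583 -0.005  0.289] 0.0 [-0.68  1.18  0.14  2.48  1.97  1.72  1.04]
120 100 [ 0.619 -0.035  0.312] 0.0 [-1.12  1.48  1.49  2.06 -0.85  0.18 -2.27]
120 118 [0.595 0.007 0.289] 0.0 [-0.57  1.07 -0.14  1.98  1.47  1.77  1.65]
90 100 [ 0.61  -0.037  0.312] 0.0 [-0.29  0.98 -0.37  1.53  1.19  1.87  2.04]
90 118 [0.61  0.011 0.289] 0.0 [-0.44  1.16 -0.22  1.44  1.21  2.05  1.99]
60 100 [ 0.601 -0.035  0.312] 0.0 [-0.3   1.11 -0.11  1.08  0.83  2.09  2.15]
60 118 [0.625 0.007 0.289] 0.0 [-0.56  1.39  0.54  0.89  0.63  2.09  2.51]
0 100 [ 0.593 -0.02   0.312] 0.404 [-0.13  1.09  0.26  0.95 -0.12  2.09  1.7 ]
0 118 [ 0.641 -0.02   0.289] 0.749 [-0.39  1.32  0.87  0.91 -0.11  2.09  2.32]
-60 100 [ 0.601 -0.005  0.312] 0.0 [ 0.6   1.26 -0.94  1.03 -0.28  1.76  0.4 ]
-60 118 [ 0.625 -0.047  0.289] 0.0 [ 0.57  1.46 -0.93  0.79 -0.46  2.01  0.36]
-90 100 [ 0.61  -0.003  0.312] 0.0 [ 0.91  1.27 -1.24  1.48 -0.21  1.06  0.19]
-90 118 [ 0.61  -0.051  0.289] 0.0 [ 0.95  1.46 -1.2   1.38 -0.38  1.24  0.38]
-120 100 [ 0.619 -0.005  0.312] 0.0 [ 1.1   1.34 -1.47  1.92  0.17  0.27 -0.3 ]
-120 118 [ 0.595 -0.047  0.289] 0.0 [ 1.21  1.6  -1.47  1.92 -0.33  0.37  0.4 ]
-150 100 [ 0.625 -0.011  0.312] 0.0 [-0.23  1.15  1.01  2.41  4.01  2.09  1.11]
-150 118 [ 0.583 -0.035  0.289] 0.0 [0.25 1.18 0.22 2.47 4.13 2.09 1.85]
```

```bash
cat > sim.py <<'E'
from h import *
from scipy.optimize import least_squares
L,_=fit()
def box_pose(th,m,pos): return pos,R.from_euler('z',m+np.pi)*R.from_euler('y',-th)*R.from_euler('x',np.pi)*R.from_euler('y',-.43)
def step(q,pos,T):
    g=lambda x:np.r_[(fk2(x,L)[0]-pos)*5,(fk2(x,L)[1].inv()*T).as_rotvec(),.01*(x-q)]
    o=least_squares(g,np.clip(q,LIM[:,0]+1e-3,LIM[:,1]-1e-3),bounds=(LIM[:,0],LIM[:,1]))
    return o.x,np.linalg.norm(o.fun[:6])
def rim_tcp(th,m,rim): return rim+(R.from_euler('z',m+np.pi)*R.from_euler('y',-th)).apply([.168,0,.019])
E
python3 - <<'E'
from sim import *
s=r.get_state();q0=np.array(s['q']);p0=np.array(s['tool_pos'])
for md in (90,75,60,105,120,-60,-75,-90,-105):
    m=np.radians(md); m0=np.pi if md>0 else -np.pi
    d=np.array([np.cos(m),np.sin(m),0]); rim=np.array([.61,-.02,.16])-d*.065
    q=q0;E=[]
    pA=np.array([.60,-.02,.36])
    for k in np.linspace(0,1,15)[1:]:
        q,e=step(q,*box_pose(0,m0+k*(m-m0),p0+k*(pA-p0)));E.append(e)
    qa=q
    for k in np.linspace(0,1,25)[1:]:
        th=np.radians(118)*k
        pos=pA*(1-k)+k*rim_tcp(np.radians(118),m,rim)
        q,e=step(q,*box_pose(th,m,pos));E.append(e)
    print(md,'maxE',round(max(E[:14]),3),round(max(E[14:]),3),'end',round(E[-1],3),qa.round(2),q.round(2))
E
```

```text
90 maxE 0.0 0.491 end 0.491 [-0.01  0.62  0.32  1.52 -0.64  1.23 -2.59] [-1.1   1.55  1.51  1.73 -0.26  0.78 -2.66]
75 maxE 0.0 0.557 end 0.557 [-0.15  0.61  0.56  1.63 -0.82  1.16 -2.66] [-0.92  1.59  1.51  1.32 -0.1   1.36 -2.66]
60 maxE 0.065 0.57 end 0.567 [-0.29  0.62  0.8   1.75 -1.    1.13 -2.66] [-0.7   1.66  1.51  0.91  0.04  1.89 -2.66]
105 maxE 0.0 0.317 end 0.317 [ 0.01  0.67  0.27  1.42 -0.55  1.35 -2.44] [-1.21  1.66  1.51  2.07 -0.55  0.22 -2.66]
120 maxE 0.0 0.098 end 0.098 [ 0.02  0.71  0.22  1.32 -0.46  1.45 -2.28] [-1.24  1.74  1.51  2.15 -0.65  0.06 -2.66]
-60 maxE 0.0 0.0 end 0.0 [-0.01  0.51 -0.39  1.69  0.73  1.03 -0.24] [ 0.57  1.44 -0.91  0.79 -0.48  2.01  0.36]
-75 maxE 0.0 0.0 end 0.0 [-0.07  0.55 -0.33  1.6   0.66  1.15 -0.41] [ 0.75  1.4  -0.98  1.1  -0.49  1.65  0.42]
-90 maxE 0.0 0.0 end 0.0 [-0.1   0.6  -0.27  1.5   0.58  1.27 -0.57] [ 0.92  1.39 -1.09  1.38 -0.5   1.27  0.47]
-105 maxE 0.0 0.0 end 0.0 [-0.12  0.64 -0.21  1.4   0.49  1.38 -0.73] [ 1.09  1.45 -1.26  1.66 -0.48  0.85  0.49]
```

Model fits to 3 mm; a simulated path with the box yawed +90° (mouth facing −y) pours without meeting joint limits.

```bash
python3 - <<'E'
from sim import *
m=-np.pi/2
print(rel([.60,-.02,.36],box_pose(0,m,None)[1]))
rim=np.array([.61,.045,.16])
for th in (60,118): print(rim_tcp(np.radians(th),m,rim))
E
```

```text
(array([ 0.028 , -0.3161, -0.0278]), array([-6.7080e-01,  1.2000e-03, -1.4535e+00]))
[0.61       0.11254552 0.31499227]
[ 0.61       -0.05064723  0.29941524]
```

jog_arm(turn=[[-0.04,0,-0.09],[-0.11,0,-0.23],[-0.18,0,-0.4],[-0.26,0,-0.56],[-0.33,0,-0.72],[-0.41,0,-0.89],[-0.48,0,-1.05],[-0.56,0,-1.21],[-0.62,0,-1.35],[-0.67,0,-1.45],[-0.67,0,-1.45],[-0.67,0,-1.45]], translation=[[0.002,-0.02,-0.002],[0.004,-0.05,-0.004],[0.007,-0.085,-0.007],[0.011,-0.12,-0.011],[0.014,-0.155,-0.014],[0.017,-0.19,-0.017],[0.02,-0.23,-0.02],[0.023,-0.27,-0.023],[0.026,-0.295,-0.026],[0.028,-0.316,-0.028],[0.028,-0.316,-0.028],[0.028,-0.316,-0.028]], grip=[1,1,1,1,1,1,1,1,1,1,1,1])

```text
clock: 12.82
tool_pos: [0.6003, -0.0223, 0.3609]
eef_rot: [0.693, 0.688, -0.153, 0.152]
contact_force: [-0.8, -0.6, -2.9]
opening: 0.131
finger_force: 60.0
```

```bash
python3 - <<'E'
from sim import *
s=r.get_state(); print(np.round(s['q'],2),s['tool_pos'],s['contact_force'])
T=box_pose(0,-np.pi/2,None)[1]; print(np.degrees((R.from_quat(s['eef_rot']).inv()*T).as_rotvec()).round(1))
q=np.array(s['q']); pA=np.array(s['tool_pos'])
m=-np.pi/2
print(rel([.61,-.051,.30],box_pose(np.radians(118),m,None)[1]))
snap('top');print([(n,np.round(d['position'],3).tolist(),round(d['p'],2)) for n in('box_mid','box_tab') for d in models.place_of('top',n)])
print(fk2(q,L)[0])
E
```

```text
[-0.11  0.59 -0.24  1.51  0.58  1.26 -0.58] [ 0.60027498 -0.02227927  0.36090329] [-0.83136487 -0.57493012 -2.89906632]
[-0.1  0.3 -0.4]
(array([-0.0003,  0.0099,  0.0673]), array([ 0.0064,  2.0642, -0.0065]))
[('box_mid', [0.601, -0.121, 0.344], 0.77), ('box_tab', [0.601, -0.026, 0.361], 0.87), ('box_tab', [0.6, -0.121, 0.345], 0.66)]
[ 0.59782381 -0.02295633  0.35824179]
```

jog_arm(turn=[[0,0.087,0],[0,0.227,0],[0,0.384,0],[0,0.541,0],[0,0.698,0],[0,0.855,0],[0,1.012,0],[0,1.152,0],[0,1.292,0],[0,1.396,0],[0,1.484,0],[0,1.571,0],[0,1.658,0],[0,1.745,0],[0,1.833,0],[0,1.92,0],[0,1.99,0],[0,2.06,0],[0,2.06,0],[0,2.06,0]], translation=[[0.005,0.001,0],[0.014,0.002,0],[0.023,0.003,-0.001],[0.032,0.004,-0.001],[0.042,0.005,-0.002],[0.051,0.006,-0.002],[0.06,0.007,-0.002],[0.068,0.008,-0.003],[0.077,0.009,-0.003],[0.083,0.01,-0.003],[0.071,0.01,0.003],[0.057,0.01,0.01],[0.046,0.01,0.018],[0.034,0.01,0.027],[0.023,0.01,0.038],[0.014,0.01,0.049],[0.006,0.01,0.058],[-0.001,0.01,0.067],[-0.001,0.01,0.067],[-0.001,0.01,0.067]], grip=[1,1,1,1,1,1,1,1,1,1,1,1,1,1,1,1,1,1,1,1])

```text
clock: 15.48
tool_pos: [0.6109, -0.0498, 0.3011]
eef_rot: [0.486, 0.486, 0.515, -0.512]
contact_force: [0.3, 0.3, -2.2]
opening: 0.124
finger_force: 60.0
```

```bash
python3 - <<'E'
from sim import *
s=r.get_state(); print(np.round(s['q'],2),s['tool_pos'],s['contact_force'],s['opening'])
T=box_pose(np.radians(118),-np.pi/2,None)[1]; print(np.degrees((R.from_quat(s['eef_rot']).inv()*T).as_rotvec()).round(1))
a=snap('scene');print([(n,np.round(d['position'],3).tolist(),round(d['p'],2)) for n in('cap1_mid',) for d in models.place_of('scene',n)])
b=snap('top');print([(n,np.round(d['position'],3).tolist(),round(d['p'],2)) for n in('cap1_mid',) for d in models.place_of('top',n)])
cv2.imwrite('pics/p1.png',np.hstack([a[100:400,60:460],b[50:350,100:500]])[:,:,::-1])
E
```

```text
[ 0.92  1.39 -1.09  1.37 -0.5   1.28  0.47] [ 0.61087029 -0.04981079  0.30107254] [ 0.30569212  0.26437289 -2.18160541] 0.12419094095373401
[0.2 0.3 0.2]
[]
[('cap1_mid', [0.526, 0.017, 0.011], 0.64)]
```

View pics/p1.png

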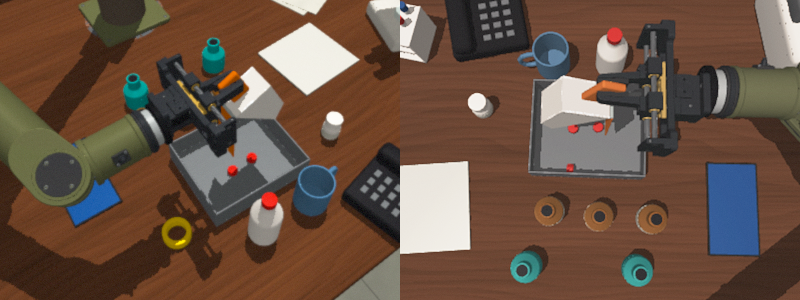

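The caps fell into the tray: crop pixels (571,127), (597,127) and (571,167) in the top view. The bottles stand unmoved. I wait at a slightly deeper turn, then turn back.

jog_arm(turn=[[0,0.06,0],[0,0,0],[0,0.06,0],[0,0,0],[0,0,0],[0,-0.087,0],[0,-0.175,0],[0,-0.262,0],[0,-0.349,0],[0,-0.436,0],[0,-0.523,0],[0,-0.611,0],[0,-0.75,0],[0,-0.89,0],[0,-1.03,0],[0,-1.17,0],[0,-1.31,0],[0,-1.45,0],[0,-1.6,0],[0,-1.75,0]], translation=[[0,0,0],[0,0,0],[0,0,0],[0,0,0],[0,0,0],[0,0,0],[0,0,0],[0.01,0,0],[0.015,0,0],[0.02,0,0],[0.03,0,0],[0.04,0,0],[0.05,0,0],[0.06,0,0],[0.06,0,0],[0.06,0,0],[0.06,0,0],[0.06,0,0],[0.06,0,0],[0.06,0,0]], grip=[1,1,1,1,1,1,1,1,1,1,1,1,1,1,1,1,1,1,1,1])

```text
clock: 18.18
tool_pos: [0.6096, -0.0512, 0.3619]
eef_rot: [0.707, 0.705, -0.043, 0.045]
contact_force: [-0.8, 0.2, -2.6]
opening: 0.129
finger_force: 60.0
```

```bash
python3 - <<'E'
from sim import *
s=r.get_state(); print(np.round(s['q'],2),s['tool_pos'],s['contact_force'],s['opening'])
print(rel([.60,-.02,.36],box_pose(0,-np.pi/2,None)[1]))
E
```

```text
[ 0.18  0.59 -0.43  1.47  0.39  1.18 -0.34] [ 0.60957902 -0.05122245  0.36186708] [-0.79640201  0.20187389 -2.57550633] 0.12924821620304544
(array([ 0.0312, -0.0097, -0.0021]), array([ 0.002 , -0.3048, -0.0031]))
```

```bash
python3 - <<'E'
from sim import *
s=r.get_state()
A=np.array([.60,-.03,.36]); B=np.array([.546,-.3365,.30])
T,X=[],[]
print(rel(A,box_pose(0,-np.pi/2,None)[1]))
for k in np.linspace(0,1,11)[1:]:
    t,rv=rel(A+k*(B-A),box_pose(0,np.radians(-90-92*k),None)[1]); X.append(t.round(3).tolist());T.append(rv.round(3).tolist())
print(T);print(X)
E
```

```text
(array([ 0.0213, -0.0096, -0.0008]), array([ 0.002 , -0.3048, -0.0031]))
[[0.046, -0.304, 0.152], [0.09, -0.303, 0.307], [0.134, -0.3, 0.462], [0.179, -0.295, 0.617], [0.223, -0.289, 0.772], [0.267, -0.282, 0.927], [0.311, -0.274, 1.082], [0.355, -0.264, 1.237], [0.399, -0.252, 1.392], [0.443, -0.239, 1.546]]
[[-0.008, -0.015, 0.009], [-0.038, -0.02, 0.019], [-0.068, -0.026, 0.028], [-0.097, -0.031, 0.038], [-0.127, -0.036, 0.048], [-0.157, -0.042, 0.058], [-0.186, -0.047, 0.068], [-0.216, -0.052, 0.077], [-0.246, -0.058, 0.087], [-0.276, -0.063, 0.097]]
```

jog_arm(turn=[[0,-0.15,0],[0,-0.3,0],[0.05,-0.3,0.15],[0.09,-0.3,0.31],[0.13,-0.3,0.46],[0.18,-0.295,0.62],[0.22,-0.29,0.77],[0.27,-0.28,0.93],[0.31,-0.27,1.08],[0.355,-0.26,1.24],[0.4,-0.25,1.39],[0.443,-0.239,1.546],[0.443,-0.239,1.546],[0.443,-0.239,1.546]], translation=[[0.01,-0.005,0],[0.021,-0.01,0],[-0.008,-0.015,0.009],[-0.038,-0.02,0.019],[-0.068,-0.026,0.028],[-0.097,-0.031,0.038],[-0.127,-0.036,0.048],[-0.157,-0.042,0.058],[-0.186,-0.047,0.068],[-0.216,-0.052,0.077],[-0.246,-0.058,0.087],[-0.276,-0.063,0.097],[-0.276,-0.063,0.097],[-0.276,-0.063,0.097]], grip=[1,1,1,1,1,1,1,1,1,1,1,1,1,1])

```text
clock: 19.92
tool_pos: [0.5473, -0.3366, 0.2983]
eef_rot: [0.977, -0.016, -0.213, -0.007]
contact_force: [0.7, 1.2, -2.6]
opening: 0.135
finger_force: 60.0
```

```bash
python3 - <<'E'
from sim import *
s=r.get_state(); print(np.round(s['q'],2),s['tool_pos'],s['contact_force'],s['opening'],R.from_quat(s['eef_rot']).as_matrix().round(3).tolist())
a=snap('scene')
for c in('top','scene'):
  if c=='top': b=snap('top')
  print([(c,n,np.round(d['position'],3).tolist(),round(d['p'],2)) for n in('cap1_mid','box_mid','box_tab','bottle1_mid','pad_top') for d in models.place_of(c,n)])
cv2.imwrite('pics/p2.png',np.hstack([a[100:400,60:460],b[100:400,160:]])[:,:,::-1])
E
```

```text
[ 0.39  0.88  0.05  1.07  0.12  1.59 -1.2 ] [ 0.54729576 -0.33659947  0.29825384] [ 0.65943677  1.23560728 -2.59418922] 0.13457769197726108 [[0.909, -0.034, -0.416], [-0.028, -0.999, 0.02], [-0.416, -0.006, -0.909]]
[('top', 'cap1_mid', [0.531, 0.018, 0.011], 0.43), ('top', 'box_mid', [0.447, -0.33, 0.282], 0.86), ('top', 'box_mid', [0.673, -0.222, 0.004], 0.62), ('top', 'box_tab', [0.543, -0.341, 0.299], 0.87), ('top', 'bottle1_mid', [0.318, 0.108, 0.046], 0.79), ('top', 'bottle1_mid', [0.426, -0.044, 0.046], 0.67), ('top', 'bottle1_mid', [0.321, -0.122, 0.044], 0.58), ('top', 'pad_top', [0.444, -0.332, 0.0], 0.77)]
[('scene', 'cap1_mid', [0.531, 0.018, 0.015], 0.47), ('scene', 'box_tab', [0.544, -0.337, 0.297], 0.49), ('scene', 'bottle1_mid', [0.323, 0.106, 0.044], 0.87), ('scene', 'bottle1_mid', [0.319, -0.119, 0.046], 0.77), ('scene', 'bottle1_mid', [0.426, -0.046, 0.044], 0.72), ('scene', 'pad_top', [0.447, -0.336, 0.005], 0.92)]
```

View pics/p2.png

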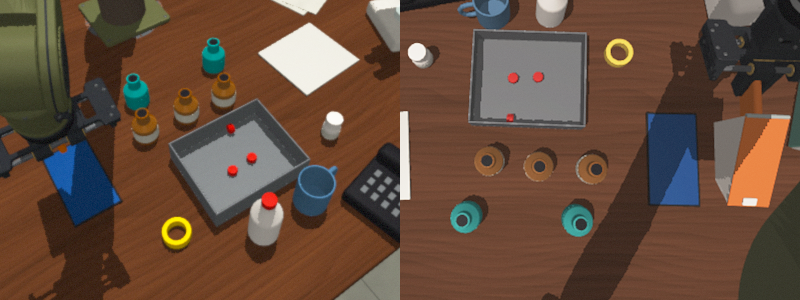

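Three caps lie in the tray at crop pixels (513,78), (538,77) and (511,118); the lid looks shut over the box, and there are three brown bottles. Lowering the box now.

jog_arm(turn=[[0,0,0],[0,0,0],[0,0,0],[0,0,0],[0,0,0],[0,0,0],[0,0,0],[0,0,0],[0,0,0],[0,0,0],[0,0,0],[0,0,0]], translation=[[0.009,0,0.02],[0.026,0,0.057],[0.043,0.001,0.095],[0.061,0.001,0.133],[0.078,0.001,0.17],[0.087,0.001,0.19],[0.092,0.001,0.201],[0.096,0.001,0.209],[0.098,0.001,0.214],[0.099,0.001,0.217],[0.1,0.001,0.22],[0.1,0.001,0.22]], grip=[1,1,1,1,1,1,1,1,1,1,1,1])

```text
clock: 22.02
tool_pos: [0.5458, -0.3391, 0.0569]
eef_rot: [0.977, -0.017, -0.213, -0.005]
contact_force: [0.2, -0.2, -2.8]
opening: 0.132
finger_force: 60.0
```

```bash
python3 - <<'E'
from sim import *
s=r.get_state(); print(s['tool_pos'],s['contact_force'],s['moment'],s['opening'])
E
```

```text
[ 0.5457541  -0.33909557  0.05690482] [ 0.22388438 -0.16293788 -2.77694951] [ 0.00428652 -0.72069324  0.0272593 ] 0.1316157553421533
```

jog_arm(turn=[[0,0,0],[0,0,0],[0,0,0],[0,0,0],[0,0,0]], translation=[[0,-0.0025,0],[0,-0.0025,0],[0.0004,-0.0025,0.001],[0.0006,-0.0025,0.0015],[0.0006,-0.0025,0.0015]], grip=[1,1,1,1,1])

```text
clock: 22.65
tool_pos: [0.5463, -0.3363, 0.0561]
eef_rot: [0.977, -0.017, -0.213, -0.005]
contact_force: [0.8, 1.3, 5.2]
opening: 0.128
finger_force: 60.0
```

jog_arm(turn=[[0,0,0],[0,0,0],[0,0,0],[0,0,0],[0,0,0],[0,0,0],[0,0,0],[0,0,0],[0,0,0],[0,0,0],[0,0,0]], translation=[[0,0,0],[0,0,0],[0,0,0],[0,0,0],[0,0,0],[0,0,0],[-0.008,0,-0.018],[-0.025,0,-0.055],[-0.05,0,-0.11],[-0.075,0,-0.165],[-0.075,0,-0.165]], grip=[0.4,0.4,0.4,0.4,0.4,0.4,0.4,0.4,0.4,0.4,0.4])

```text
clock: 24.02
tool_pos: [0.5491, -0.3387, 0.2434]
eef_rot: [0.978, -0.018, -0.208, -0.002]
contact_force: [-0.4, -0.4, -0.1]
opening: 0.6
finger_force: 0.0
```

```bash
python3 - <<'E'
from sim import *
s=r.get_state(); print(s['tool_pos'],s['contact_force'],s['moment'],s['opening'])
b=snap('top','t4');a=snap('scene')
for c in('top','scene'):
  print([(c,n,np.round(d['position'],3).tolist(),round(d['p'],2)) for n in('box_mid','box_tab','bottle1_mid','pad_top') for d in models.place_of(c,n)])
cv2.imwrite('pics/p4.png',np.hstack([cv2.resize(a[180:380,60:260],(400,400)),cv2.resize(b[180:340,360:520],(400,400))])[:,:,::-1])
E
```

```text
[ 0.54905492 -0.3387475   0.24340893] [-0.44030951 -0.43865703 -0.10051541] [-0.0277528  -0.37667264  0.01924108] 0.5995593947720051
[('top', 'box_mid', [0.445, -0.331, 0.042], 0.6), ('top', 'box_mid', [0.443, -0.332, 0.002], 0.32), ('top', 'box_tab', [0.545, -0.338, 0.058], 0.58), ('top', 'bottle1_mid', [0.318, 0.108, 0.045], 0.95), ('top', 'bottle1_mid', [0.321, -0.12, 0.041], 0.85), ('top', 'bottle1_mid', [0.425, -0.041, 0.044], 0.77), ('top', 'bottle1_mid', [0.439, 0.337, 0.007], 0.24), ('top', 'pad_top', [0.445, -0.332, -0.002], 0.77)]
[('scene', 'box_mid', [0.445, -0.333, 0.039], 0.78), ('scene', 'box_tab', [0.544, -0.338, 0.054], 0.68), ('scene', 'box_tab', [0.678, -0.228, -0.002], 0.31), ('scene', 'bottle1_mid', [0.324, 0.104, 0.044], 0.89), ('scene', 'bottle1_mid', [0.427, -0.047, 0.042], 0.64), ('scene', 'bottle1_mid', [0.318, -0.119, 0.044], 0.64), ('scene', 'pad_top', [0.445, -0.335, 0.004], 0.58)]
```

View pics/p4.png

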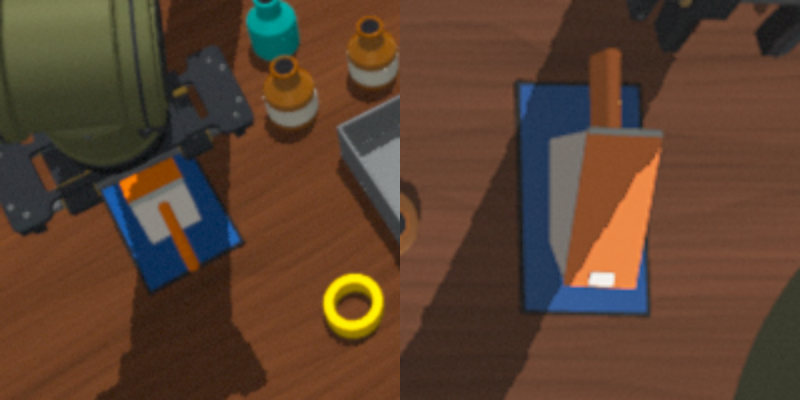

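The box stands centred on the pad with its lid shut (networks: box_mid (0.445,−0.332), pad (0.445,−0.334)). Now the bottles.

```bash
cat >> h.py <<'E'
DOWN=R.from_euler('x',180,degrees=True)
E
python3 - <<'E'
from h import *
print(rel([.434,.057,.17],DOWN))
E
```

```text
(array([-0.0868, -0.3893,  0.1133]), array([-0.0103,  0.4316, -0.0348]))
```

jog_arm(turn=[[0,0.1,0],[-0.01,0.25,-0.02],[-0.01,0.43,-0.035],[-0.01,0.43,-0.035],[-0.01,0.43,-0.035],[-0.01,0.43,-0.035],[-0.01,0.43,-0.035],[-0.01,0.43,-0.035],[-0.01,0.43,-0.035],[-0.01,0.43,-0.035],[-0.01,0.43,-0.035]], translation=[[-0.01,-0.04,0.01],[-0.02,-0.09,0.03],[-0.035,-0.15,0.045],[-0.045,-0.2,0.06],[-0.055,-0.25,0.075],[-0.07,-0.31,0.09],[-0.08,-0.36,0.105],[-0.087,-0.389,0.113],[-0.087,-0.389,0.113],[-0.087,-0.389,0.113],[-0.087,-0.389,0.113]], grip=[0,0,0,0,0,0,0,0,0,0,0], force=25)

```text
clock: 25.9
tool_pos: [0.4349, 0.0549, 0.171]
eef_rot: [1.0, -0.001, 0.0, 0.0]
contact_force: [-0.4, 0.1, 0.3]
opening: 1.003
finger_force: 0.0
```

```bash
cat >> h.py <<'E'
def bots():
    out=[]
    for c in ('wrist','top','scene'):
        snap(c,'b_'+c); out+=[(c,np.round(d['position'],3).tolist(),round(d['p'],2)) for d in models.place_of(c,'bottle1_mid') if d['p']>.3]
    return out
E
python3 - <<'E'
from h import *
s=r.get_state(); print(s['tool_pos'],s['contact_force'],np.round(s['q'],2),R.from_quat(s['eef_rot']).as_matrix().round(3).tolist())
print(*bots(),sep='\n')
E
```

```text
[0.43490991 0.05490805 0.17097704] [-0.40786988  0.05461891  0.34527572] [-0.24  0.62  0.01  2.2  -0.02  0.32 -1.78] [[1.0, -0.003, 0.001], [-0.003, -1.0, -0.001], [0.001, 0.001, -1.0]]
('wrist', [0.424, -0.045, 0.042], 0.8)
('wrist', [0.325, 0.106, 0.044], 0.64)
('top', [0.426, -0.041, 0.042], 0.66)
('top', [0.321, -0.121, 0.046], 0.63)
('scene', [0.319, -0.12, 0.046], 0.84)
('scene', [0.428, -0.043, 0.043], 0.82)
('scene', [0.323, 0.104, 0.043], 0.73)
```

View pics/b_wrist.png

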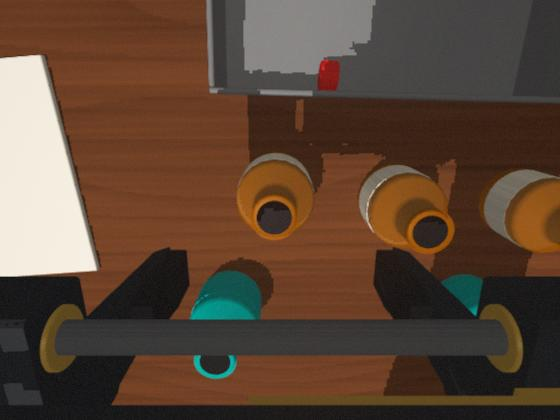

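Wrist view: bottle mouths at (274,216) and (431,231), with the turquoise ones below them and left alone.

```bash
python3 - <<'E'
from h import *
P=unproj('wrist',[[274,217],[431,231]],.088);print(P.round(4))
print(proj('wrist',[[.434,.055,.088]]))
E
```

```text
[[ 0.4367  0.0605  0.088 ]
 [ 0.4268 -0.0425  0.088 ]]
[[282.49315518 220.93625157]]
```

jog_arm(turn=[[0,0,0],[0,0,0],[0,0,0],[0,0,0],[0,0,0],[0,0,0],[0,0,0],[0,0,0],[0,0,0],[0,0,0],[0,0,0],[0,0,0],[0,0,0],[0,0,0],[0,0,0],[0,0,0],[0,0,0]], translation=[[0.002,-0.004,0.02],[0.002,-0.004,0.055],[0.002,-0.004,0.08],[0.002,-0.004,0.091],[0.002,-0.004,0.091],[0.002,-0.004,0.091],[0.002,-0.004,0.091],[0.002,-0.004,0.091],[0.002,-0.004,0.091],[0.002,-0.004,0.091],[0.002,-0.004,0.091],[0.002,-0.004,0.091],[0.002,-0.004,0.091],[0.002,-0.004,0.08],[0.002,-0.004,0.05],[0.002,-0.004,0],[0.002,-0.004,0]], grip=[0,0,0,0,1,1,1,1,1,1,1,1,1,1,1,1,1], force=25)

```text
clock: 28.32
tool_pos: [0.4379, 0.0608, 0.1739]
eef_rot: [1.0, -0.0, 0.003, -0.001]
contact_force: [-0.1, -0.9, -1.3]
opening: 0.333
finger_force: 25.0
```

```bash
python3 - <<'E'
from h import *
s=r.get_state(); print(s['tool_pos'],s['contact_force'],s['opening'],s['finger_force'])
print(rel([.485,.375,.17],DOWN))
E
```

```text
[0.43792858 0.0607954  0.17385952] [-0.14619922 -0.93617313 -1.31778656] 0.33273337517320134 24.973961915820837
(array([ 0.047 , -0.3142,  0.0046]), array([-0.0013, -0.0063, -0.0001]))
```

jog_arm(turn=[[0,0,0],[0,0,0],[0,0,0],[0,0,0],[0,0,0],[0,0,0],[0,0,0],[0,0,0],[0,0,0],[0,0,0],[0,0,0],[0,0,0],[0,0,0],[0,0,0]], translation=[[0.003,-0.02,0],[0.009,-0.06,0],[0.016,-0.105,0],[0.023,-0.15,0],[0.03,-0.2,0],[0.037,-0.25,0],[0.043,-0.29,0],[0.047,-0.314,0],[0.047,-0.314,0],[0.047,-0.314,0.02],[0.047,-0.314,0.05],[0.047,-0.314,0.07],[0.047,-0.314,0.08],[0.047,-0.314,0.08]], grip=[1,1,1,1,1,1,1,1,1,1,1,1,1,1])

```text
clock: 30.08
tool_pos: [0.483, 0.3731, 0.0902]
eef_rot: [1.0, -0.0, -0.001, 0.001]
contact_force: [-0.4, 0.4, -1.5]
opening: 0.337
finger_force: 25.0
```

jog_arm(turn=[[0,0,0],[0,0,0],[0,0,0],[0,0,0]], translation=[[0,0,0.0015],[0,0,0.003],[0,0,0.004],[0,0,0.004]], grip=[1,1,1,1])

```text
clock: 30.58
tool_pos: [0.4833, 0.3746, 0.0869]
eef_rot: [1.0, 0.0, -0.0, 0.0]
contact_force: [-0.0, -0.2, -0.1]
opening: 0.333
finger_force: 25.0
```

jog_arm(turn=[[0,0,0],[0,0,0],[0,0,0],[0,0,0],[0,0,0],[0,0,0],[0,0,0],[0,0,0],[0,0,0],[0,0,0],[0,0,0]], translation=[[0,0,0.001],[0,0,0.001],[0,0,0.001],[0,0,0.001],[0,0,0.001],[0,0,0.001],[0,0,-0.01],[0,0,-0.04],[0,0,-0.09],[0,0,-0.11],[0,0,-0.11]], grip=[1,0.3,0.3,0.3,0.3,0.3,0.3,0,0,0,0])

```text
clock: 31.95
tool_pos: [0.4843, 0.3752, 0.199]
eef_rot: [1.0, 0.0, 0.002, -0.001]
contact_force: [0.5, -0.5, -1.3]
opening: 0.994
finger_force: 0.0
```

```bash
python3 - <<'E'
from h import *
s=r.get_state(); print(s['tool_pos'],s['contact_force'],s['opening'])
print(*bots(),sep='\n')
print(rel([.427,-.043,.18],DOWN))
E
```

```text
[0.48426103 0.37521827 0.19902585] [ 0.47365212 -0.49607158 -1.26265879] 0.9941167421435786
('top', [0.319, -0.122, 0.045], 0.91)
('top', [0.318, 0.107, 0.044], 0.85)
('top', [0.425, -0.043, 0.043], 0.63)
('scene', [0.317, -0.122, 0.044], 0.76)
('scene', [0.326, 0.103, 0.044], 0.71)
('scene', [0.426, -0.046, 0.046], 0.63)
(array([-0.0557,  0.4171,  0.0163]), array([0.0017, 0.002 , 0.0002]))
```

View pics/b_top.png

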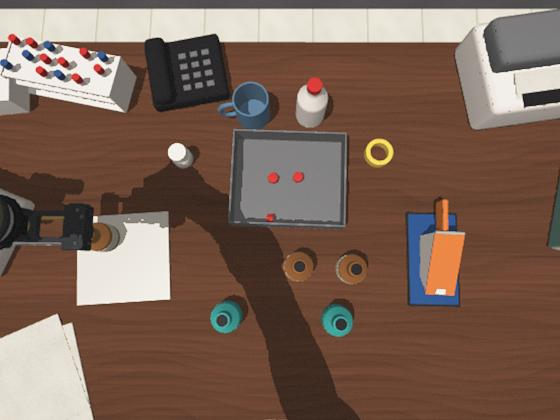

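Top view: the first bottle stands on the tile at (105,236); the others, at (298,266) and (351,269), are unmoved.

jog_arm(turn=[[0,0,0],[0,0,0],[0,0,0],[0,0,0],[0,0,0],[0,0,0],[0,0,0],[0,0,0],[0,0,0],[0,0,0],[0,0,0]], translation=[[-0.004,0.03,0],[-0.011,0.08,0],[-0.019,0.14,0],[-0.027,0.2,0.01],[-0.035,0.26,0.015],[-0.043,0.32,0.017],[-0.05,0.37,0.017],[-0.054,0.4,0.017],[-0.056,0.417,0.017],[-0.056,0.417,0.017],[-0.056,0.417,0.017]], grip=[0,0,0,0,0,0,0,0,0,0,0])

```text
clock: 33.62
tool_pos: [0.4275, -0.0416, 0.1796]
eef_rot: [1.0, 0.001, -0.0, -0.0]
contact_force: [0.4, 0.4, -0.4]
opening: 1.004
finger_force: 0.0
```

```bash
cat >> h.py <<'E'
def mouths():
    "dark mouths of the brown bottles in the wrist picture -> xy at z .088"
    im=snap('wrist','mw'); hsv=cv2.cvtColor(im,cv2.COLOR_RGB2HSV)
    m=cv2.inRange(hsv,(8,150,110),(22,255,255)); out=[]
    cs,h=cv2.findContours(m,cv2.RETR_CCOMP,cv2.CHAIN_APPROX_NONE)
    for c,k in zip(cs,h[0]):
        if k[3]>=0 and cv2.contourArea(c)>200:
            (u,v),_,_=cv2.fitEllipse(c); out.append((round(u),round(v),unproj('wrist',[[u,v]],.088)[0].round(4).tolist()))
    return out
E
python3 - <<'E'
from h import *
s=r.get_state(); print(s['tool_pos'],s['contact_force'],s['opening'])
print(mouths())
E
```

```text
[ 0.42748982 -0.0415675   0.17957132] [ 0.43644272  0.39550885 -0.37411263] 1.0035447927644576
[(445, 223, [0.4225, -0.1527, 0.088]), (283, 217, [0.4267, -0.0426, 0.088])]
```

jog_arm(turn=[[0,0,0],[0,0,0],[0,0,0],[0,0,0],[0,0,0],[0,0,0],[0,0,0],[0,0,0],[0,0,0],[0,0,0],[0,0,0],[0,0,0],[0,0,0],[0,0,0],[0,0,0],[0,0,0],[0,0,0],[0,0,0]], translation=[[0,0.001,0.02],[0,0.001,0.055],[0,0.001,0.085],[0,0.001,0.098],[0,0.001,0.099],[0,0.001,0.099],[0,0.001,0.099],[0,0.001,0.099],[0,0.001,0.099],[0,0.001,0.099],[0,0.001,0.099],[0,0.001,0.099],[0,0.001,0.099],[0,0.001,0.099],[0,0.001,0.085],[0,0.001,0.05],[0,0.001,0],[0,0.001,0]], grip=[0,0,0,0,0,1,1,1,1,1,1,1,1,1,1,1,1,1])

```text
clock: 35.92
tool_pos: [0.4289, -0.0438, 0.1831]
eef_rot: [1.0, -0.0, 0.003, 0.0]
contact_force: [1.2, -0.1, -2.1]
opening: 0.331
finger_force: 25.0
```

```bash
python3 - <<'E'
from h import *
s=r.get_state(); print(s['tool_pos'],s['contact_force'],s['opening'],s['finger_force'])
print(rel([.40,.375,.0905],DOWN))
E
```

```text
[ 0.42890736 -0.04380769  0.18312486] [ 1.204333   -0.06818988 -2.14738738] 0.3308969001456891 24.98826066032052
(array([-0.0298, -0.4188,  0.0922]), array([ 0.0005, -0.0069, -0.0005]))
```

jog_arm(turn=[[0,0,0],[0,0,0],[0,0,0],[0,0,0],[0,0,0],[0,0,0],[0,0,0],[0,0,0],[0,0,0],[0,0,0],[0,0,0],[0,0,0],[0,0,0],[0,0,0],[0,0,0],[0,0,0]], translation=[[-0.002,-0.03,0],[-0.005,-0.08,0],[-0.01,-0.14,0],[-0.014,-0.2,0],[-0.018,-0.26,0],[-0.022,-0.32,0],[-0.026,-0.37,0],[-0.028,-0.4,0],[-0.028,-0.418,0],[-0.028,-0.418,0],[-0.028,-0.418,0.02],[-0.028,-0.418,0.05],[-0.028,-0.418,0.075],[-0.028,-0.418,0.086],[-0.028,-0.418,0.088],[-0.028,-0.418,0.088]], grip=[1,1,1,1,1,1,1,1,1,1,1,1,1,1,1,1])

```text
clock: 37.92
tool_pos: [0.3998, 0.3743, 0.0924]
eef_rot: [1.0, -0.0, 0.0, -0.0]
contact_force: [0.7, 0.6, -1.5]
opening: 0.336
finger_force: 25.0
```

jog_arm(turn=[[0,0,0],[0,0,0],[0,0,0],[0,0,0],[0,0,0]], translation=[[0,0,0.002],[0,0,0.004],[0,0,0.005],[0,0,0.006],[0,0,0.006]], grip=[1,1,1,1,1])

```text
clock: 38.55
tool_pos: [0.3993, 0.3749, 0.0867]
eef_rot: [1.0, 0.0, 0.0, -0.0]
contact_force: [-1.4, 0.7, 6.8]
opening: 0.33
finger_force: 25.0
```

jog_arm(turn=[[0,0,0],[0,0,0],[0,0,0],[0,0,0],[0,0,0],[0,0,0],[0,0,0],[0,0,0],[0,0,0],[0,0,0]], translation=[[0,0,-0.0005],[0,0,-0.0005],[0,0,-0.0005],[0,0,-0.0005],[0,0,-0.0005],[0,0,-0.01],[0,0,-0.04],[0,0,-0.09],[0,0,-0.11],[0,0,-0.11]], grip=[0.3,0.3,0.3,0.3,0.3,0.3,0,0,0,0])

```text
clock: 39.8
tool_pos: [0.4001, 0.3752, 0.1977]
eef_rot: [1.0, 0.0, 0.001, -0.001]
contact_force: [-0.8, -0.9, -0.3]
opening: 0.997
finger_force: 0.0
```

```bash
python3 - <<'E'
from h import *
print(*[b for b in bots() if b[0]!='wrist'],sep='\n')
print(rel([.4225,-.153,.18],DOWN))
im=cv2.imread('pics/b_top.png'); m=cv2.inRange(cv2.cvtColor(im,cv2.COLOR_BGR2HSV),(8,150,110),(22,255,255))
n,l,st,ce=cv2.connectedComponentsWithStats(m); print([(ce[i].round(),st[i][4]) for i in range(1,n) if st[i][4]>80])
E
```

```text
('top', [0.322, -0.12, 0.043], 0.8)
('top', [0.319, 0.105, 0.044], 0.78)
('top', [0.401, 0.374, 0.051], 0.58)
('scene', [0.395, 0.372, 0.049], 0.97)
('scene', [0.319, -0.122, 0.044], 0.8)
('scene', [0.323, 0.105, 0.041], 0.65)
(array([0.0237, 0.527 , 0.0156]), array([0.0019, 0.0019, 0.    ]))
[(array([376., 156.]), np.int32(140)), (array([381., 150.]), np.int32(102)), (array([442., 214.]), np.int32(360)), (array([ 97., 237.]), np.int32(376)), (array([445., 263.]), np.int32(1725)), (array([352., 269.]), np.int32(469)), (array([ 97., 279.]), np.int32(261))]
```

jog_arm(turn=[[0,0,0],[0,0,0],[0,0,0],[0,0,0],[0,0,0],[0,0,0],[0,0,0],[0,0,0],[0,0,0],[0,0,0],[0,0,0],[0,0,0],[0,0,0]], translation=[[0.001,0.03,0],[0.004,0.08,0],[0.006,0.14,0],[0.009,0.2,0],[0.012,0.26,0.005],[0.014,0.32,0.01],[0.017,0.38,0.016],[0.02,0.44,0.016],[0.022,0.49,0.016],[0.023,0.515,0.016],[0.023,0.527,0.016],[0.023,0.527,0.016],[0.023,0.527,0.016]], grip=[0,0,0,0,0,0,0,0,0,0,0,0,0])

```text
clock: 41.72
tool_pos: [0.4223, -0.1509, 0.1797]
eef_rot: [1.0, 0.001, -0.0, -0.0]
contact_force: [0.6, 0.5, -0.4]
opening: 1.0
finger_force: 0.0
```

```bash
python3 - <<'E'
from h import *
s=r.get_state(); print(s['tool_pos'],s['contact_force'],s['opening'])
print(mouths())
E
```

```text
[ 0.4223487  -0.15094433  0.1796863 ] [ 0.64061529  0.51549427 -0.36844636] 0.9996238715294955
[(284, 216, [0.4223, -0.1526, 0.088])]
```

jog_arm(turn=[[0,0,0],[0,0,0],[0,0,0],[0,0,0],[0,0,0],[0,0,0],[0,0,0],[0,0,0],[0,0,0],[0,0,0],[0,0,0],[0,0,0],[0,0,0],[0,0,0],[0,0,0],[0,0,0],[0,0,0],[0,0,0]], translation=[[0,0.001,0.02],[0,0.001,0.055],[0,0.001,0.085],[0,0.001,0.098],[0,0.001,0.099],[0,0.001,0.099],[0,0.001,0.099],[0,0.001,0.099],[0,0.001,0.099],[0,0.001,0.099],[0,0.001,0.099],[0,0.001,0.099],[0,0.001,0.099],[0,0.001,0.099],[0,0.001,0.085],[0,0.001,0.05],[0,0.001,-0.01],[0,0.001,-0.01]], grip=[0,0,0,0,0,1,1,1,1,1,1,1,1,1,1,1,1,1])

```text
clock: 44.02
tool_pos: [0.4243, -0.1543, 0.1939]
eef_rot: [1.0, -0.0, 0.004, 0.001]
contact_force: [0.2, 0.1, -1.4]
opening: 0.329
finger_force: 25.0
```

```bash
python3 - <<'E'
from h import *
s=r.get_state(); print(s['tool_pos'],s['contact_force'],s['opening'],s['finger_force'])
print(rel([.44,.292,.0905],DOWN))
b=snap('top'); print([d['position'].round(3) if hasattr(d['position'],'round') else d['position'] for d in models.place_of('top','bottle1_mid')])
im=b; m=cv2.inRange(cv2.cvtColor(im,cv2.COLOR_RGB2HSV),(8,150,110),(22,255,255))
n,l,st,ce=cv2.connectedComponentsWithStats(m); print([(ce[i].round(),st[i][4]) for i in range(1,n) if st[i][4]>80])
E
```

```text
[ 0.42434568 -0.15434259  0.19389561] [ 0.19291376  0.13144157 -1.44211958] 0.3292523518651651 24.980603819712996
(array([ 0.0146, -0.4466,  0.1023]), array([ 0.0026, -0.0082, -0.0005]))
[[0.3213, -0.1213, 0.0455], [0.3185, 0.1056, 0.0445], [0.3989, 0.3773, 0.0488]]
[(array([376., 155.]), np.int32(137)), (array([380., 150.]), np.int32(105)), (array([443., 212.]), np.int32(284)), (array([ 97., 237.]), np.int32(379)), (array([ 92., 279.]), np.int32(403))]
```

jog_arm(turn=[[0,0,0],[0,0,0],[0,0,0],[0,0,0],[0,0,0],[0,0,0],[0,0,0],[0,0,0],[0,0,0],[0,0,0],[0,0,0],[0,0,0],[0,0,0],[0,0,0],[0,0,0],[0,0,0],[0,0,0]], translation=[[0.001,-0.03,0],[0.003,-0.08,0],[0.005,-0.14,0],[0.007,-0.2,0],[0.009,-0.26,0],[0.011,-0.32,0],[0.013,-0.38,0],[0.015,-0.42,0],[0.016,-0.44,0],[0.016,-0.446,0],[0.016,-0.446,0],[0.016,-0.446,0.02],[0.016,-0.446,0.055],[0.016,-0.446,0.08],[0.016,-0.446,0.095],[0.016,-0.446,0.097],[0.016,-0.446,0.097]], grip=[1,1,1,1,1,1,1,1,1,1,1,1,1,1,1,1,1])

```text
clock: 46.25
tool_pos: [0.4387, 0.2922, 0.0933]
eef_rot: [1.0, -0.0, 0.0, -0.0]
contact_force: [-0.3, 0.1, -1.9]
opening: 0.335
finger_force: 25.0
```

jog_arm(turn=[[0,0,0],[0,0,0],[0,0,0],[0,0,0],[0,0,0]], translation=[[0,0,0.002],[0,0,0.004],[0,0,0.005],[0,0,0.006],[0,0,0.006]], grip=[1,1,1,1,1])

```text
clock: 46.88
tool_pos: [0.4383, 0.2926, 0.0868]
eef_rot: [1.0, 0.0, -0.0, 0.0]
contact_force: [0.4, 0.3, 0.6]
opening: 0.331
finger_force: 25.0
```

jog_arm(turn=[[0,0,0],[0,0,0],[0,0,0],[0,0,0],[0,0,0],[0,0,0],[0,0,0],[0,0,0],[0,0,0],[0,0,0],[0,0,0],[0,0,0],[0,0,0],[0,0,0],[0,0,0],[0,0,0],[0,0,0]], translation=[[0,0,0.0005],[0,0,0.0005],[0,0,0.0005],[0,0,0.0005],[0,0,0.0005],[0,0,0.0005],[0,0,-0.01],[0,0,-0.04],[0,0,-0.09],[0,0,-0.14],[0,0.05,-0.19],[0,0.11,-0.2],[0,0.17,-0.2],[0,0.23,-0.2],[0,0.29,-0.2],[0,0.3,-0.2],[0,0.3,-0.2]], grip=[0.3,0.3,0.3,0.3,0.3,0.3,0.3,0.3,0.3,0.3,0.3,0.3,0.3,0.3,0.3,0.3,0.3])

```text
clock: 49.0
tool_pos: [0.4383, -0.0075, 0.2872]
eef_rot: [1.0, -0.001, 0.0, -0.0]
contact_force: [-0.5, 0.8, -1.1]
opening: 0.701
finger_force: 0.0
```

```bash
python3 - <<'E'
from h import *
s=r.get_state(); print(s['tool_pos'],s['contact_force'],s['opening'])
a=snap('scene');b=snap('top')
for c in('top','scene'):
  print([(c,n,np.round(d['position'],3).tolist(),round(d['p'],2)) for n in('box_mid','box_tab','bottle1_mid','tile_top','pad_top','jar','mug','washbottle','tape') for d in models.place_of(c,n) if d['p']>.35])
cv2.imwrite('pics/end.png',np.vstack([a[100:400],b[50:330]])[:,:,::-1])
E
```

```text
[ 0.43832173 -0.00754122  0.28722487] [-0.49783277  0.83567623 -1.1326657 ] 0.7010701271719962
[('top', 'box_mid', [0.446, -0.333, 0.039], 0.86), ('top', 'box_tab', [0.545, -0.338, 0.058], 0.84), ('top', 'bottle1_mid', [0.399, 0.379, 0.048], 0.57), ('top', 'tile_top', [0.438, 0.336, 0.009], 0.72), ('top', 'pad_top', [0.444, -0.331, -0.0], 0.67), ('top', 'jar', [0.66, 0.213, -0.003], 0.6), ('top', 'mug', [0.772, 0.057, -0.002], 0.6), ('top', 'washbottle', [0.771, -0.068, 0.004], 0.8), ('top', 'washbottle', [0.663, 0.211, -0.002], 0.48), ('top', 'washbottle', [0.444, 0.294, 0.047], 0.43), ('top', 'tape', [0.677, -0.221, 0.001], 0.85)]
[('scene', 'box_mid', [0.443, -0.333, 0.038], 0.69), ('scene', 'box_tab', [0.542, -0.335, 0.057], 0.63), ('scene', 'bottle1_mid', [0.399, 0.373, 0.049], 0.82), ('scene', 'bottle1_mid', [0.617, 0.01, 0.014], 0.64), ('scene', 'bottle1_mid', [0.321, 0.107, 0.044], 0.63), ('scene', 'bottle1_mid', [0.319, -0.122, 0.042], 0.57), ('scene', 'tile_top', [0.447, 0.337, 0.001], 0.86), ('scene', 'pad_top', [0.447, -0.333, 0.007], 0.75), ('scene', 'jar', [0.662, 0.216, 0.0], 0.72), ('scene', 'mug', [0.77, 0.055, 0.005], 0.69), ('scene', 'washbottle', [0.77, -0.066, -0.002], 0.55), ('scene', 'tape', [0.677, -0.224, -0.005], 0.77)]
```

View pics/end.png

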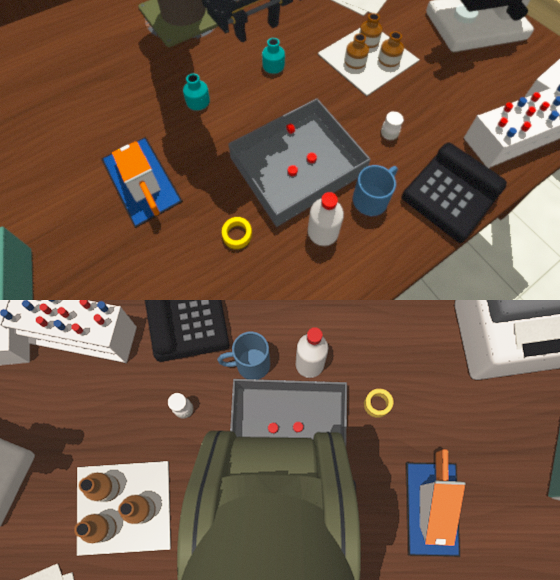

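The final view shows three bottles upright inside the tile, three caps in the tray, the box on its pad with the lid shut, and the bystanders unmoved. I hand it in.

```bash
python3 -c "
from plant import r
print(r.finish_job())"
```

```text
the job is handed in; nothing more can be done
None
```

The job is handed in, with no verdict returned: three red caps are in the tray, the box stands on the middle of its pad with the lid shut, the three brown bottles stand upright on the tile, and the bystanders were not moved; I could not look inside the box, so "empty" rests on the full pour and only three caps being visible.

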